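Load the lamp tester and hold its sensor boom at the third mark

ROBOT

A 6-joint arm with a two-finger parallel gripper is mounted at the origin on the work surface. World frame = base frame: x ahead of the robot, y to its left, z up, the work surface at z = 0. Lengths are in m, angles in rad, forces in N, time in s.
With the tool pointing down it reaches from about 0.25 to 0.775 m from the base axis. Payload 8.9 kg.
Tool frame: the origin (TCP) lies at the centre of the arm's flange, where the gripper is bolted on; the fingertips stand 173 mm ahead of it and the grasp point (between the pads) lies 155 mm ahead of it (manip.grasp_offset is the distance from the TCP to the grasp point, in m); y points along the fingers, z is the direction in which the jaws open and shut, and the axes are right-handed (so a half turn about y gives the same grasp; the last joint's range is limited). The gripper opens to 85 mm and grips with 20 to 120 N. Pads are 22 mm wide; open, the fingers measure 114 mm over their backs; the gripper's body (76 mm by 85 mm) begins 54 mm behind the grasp point. The pads swing forward as they close: fully open they stand 13 mm farther back than shut.
Start: joints at [-1.353, 0.291, -0.153, 1.127, 0, 1.431], TCP at [0.183, -0.492, 0.405] pointing down, gripper open.
Joint ranges: [-2.52, 2.52], [-0.91, 1.74], [-1.3, 1.37], [-1.96, 2.02], [-1.52, 1.47], [-3.14, 3.14]. Speed limits (rad/s): [2.22, 2.22, 2.79, 3.14, 3.14, 3.14].

INTERFACE

Orientations are given as a rotation vector (axis times angle).
In Python, from station import telemetry, eyes, workorder, manip gives the robot as it stands.
- The arm moves only by the tool move_arm, never from a script. Its argument "series" is a list of rows, each an object with "xyz": the shift along the tool's x, y, z in units of 25 mm (1.0 is 25 mm), a list of three; "angular": the turn, a rotation vector about the tool's x, y, z in units of 8 degrees (1.0 is 8 degrees), a list of three; "fingers": the opening, from 0 (shut) to 1 (fully open). A call has 1 to 5 rows; each row is the pose to reach, as a shift and turn from the pose measured when the call began, along the tool's axes at that moment; what a row does not reach only later rows make up. A row lasts 1/10 s, in which the tool goes at most 50 mm and 8.59 degrees, less where a joint would pass 70% of its speed; a pose out of reach is approached as far as the arm can. A call with a gripper value outside its range is refused whole. The fingers move at their own pace and stop on an object; "squeeze" is the grip in N (left out, the last holds). Time passes only in rows, so rows that repeat a pose let the fingers close. It gives the time, the measured TCP pose, the force and the opening at its end, in the units of the state.
- telemetry.get_obs(): the state, without advancing time (a new reading comes with each control period).
- eyes.camera(name): name is "side" or "top" or "wrist"; returns (picture, depth): 384x512x3 uint8, blue, green, red; 384x512 float32, m along the optical axis (not along the pixel's ray), 0 where there is no reading.
- eyes.camera_info(name): a dict with "fov_y" (degrees; the focal length in pixels is half the picture's height over the tangent of half this angle, whatever the lens; pixels are square), "cx", "cy" (the principal point, pixels), "world_to_cam" (4x4, takes a point from world to camera coordinates). Camera axes: x right, y down, z forward; pixel columns grow to the right and rows downward; lengths in m; the calibration is good to about 2 mm. A picture is of the moment at which its call begins: read the wrist's pose just before it. camera_info takes no time and is no camera call; for the wrist camera it gives the pose at the moment of the call.
- workorder.close_job(): hands the job in, once; it reports no verdict.
The state is a dict: "time_s": time; "joints": joint angles; "qvel": joint speeds; "effort": joint torques, N m; "eef_pos": TCP position; "ee_rot": TCP orientation; "ft_force": force on the tool from outside, world axes, zero at the start; "wrist_torque": the same for the moment, N m; "finger_gap": opening from 0.0 (shut) to 1.0 (fully open).
Only numpy, scipy, OpenCV 4.12 (cv2) and the standard library are available. Lean on these libraries where they do the work, as an engineer would, in place of code of your own. Each camera call takes 0.05 s, during which the arm holds its last target.

TASK

Get the lamp tester ready for a reading: first set the small grey battery pack down in the tester's open drawer (do not drop it in from a height) and slide the drawer fully shut. Then push the boom's lock button all the way down, and draw the sensor boom out until the third black mark on its bar stands at the mouth of the sleeve; finish still holding the boom's head there with the gripper, because a spring pulls it back in if you let go. Leave the other things on the table where they are.

Things in the scene. Friction and masses are not known exactly. Their poses are not given: they have to be found in the camera images.
- pack: Small battery pack, a plain grey block with a pale band, 70 x 36 x 42 mm (its x, y, z), 0.25 kg, with two brass studs 5 mm high on its top near its +x end. Origin: centre of its underside. It stands on the table with z up; its x axis is the long one.
- tester: Lamp tester, a grey steel case 210 (x) x 220 (y) x 85 mm high, bolted to the table. Origin: centre of its underside. Its front, with the drawer, faces its own -x; its sensor boom lies on its top along its own y and slides out towards its +y. The boom's line runs 60 mm behind the front face (at x = -45 mm).
- drawer (a joint): How far the tester's drawer is open, m; 0 is shut, it starts open by about 0.115 to 0.13. It slides along the tester's x axis (shuts towards +x), with about 1 N of friction, and stops hard at 0.
- drawer_in (a point): Centre of the drawer's inner floor, 22 mm above the table; moves with the drawer; axes as the tester's. Inside 165 (x) x 178 mm (y); the 6 mm walls rise 41 mm above it, the front panel (15 mm thick, as wide as the case) 50 mm. Open by q, the uncovered floor runs from x = -82 mm (front) to x = q - 88 mm (edge of the case; the underside of its top plate is 51 mm above the floor).
- drawer_pull (a point): Middle of the front of the drawer's pull, a steel lip 90 mm wide (y) and 12 mm high that stands 16 mm out from the front panel, 59 mm above the table. Moves with the drawer. Pushing on it or on the panel towards the tester's +x shuts the drawer.
- lock (a joint): Travel of the boom's lock button, m: 0 is up (boom locked), 0.007 is fully down. It takes about 4 N and moves straight down; it stays down when let go. From 5 mm down the boom is free.
- lock_top (a point): Centre of the top of the lock button, a round black cap of 26 mm diameter whose top stands 20 mm above the sleeve's top when up (131 mm above the table). It sits on the sleeve 130 mm from the mouth, away from the head. A small lamp, 21 mm high, stands on the sleeve between button and mouth, 88 to 112 mm from the button.
- boom (a joint): How far the sensor boom is drawn out, m: 0 is home, 0.125 its stop. Four black bands, 4 mm wide and 30 mm apart, lie round its bar, hidden in the sleeve when home: the first stands at the mouth when the boom is 0.030 out, the third at 0.090. A return spring pulls it home with 3 to 5 N. While the lock button is up it cannot be drawn out.
- boom_grip (a point): Centre of the top of the boom's head, 129 mm above the table. The head is an upright grey block, 34 mm (tester's x) by 24 mm (tester's y, the way it slides) by 44 mm high, on the end of a flat bar 16 x 10 mm whose axis is 31 mm below this point. Home, the head hangs just beyond the case's +y side, with 33 mm of bar between it and the sleeve's mouth. Moves with the boom.
- mouth (a point): Centre of the mouth of the sleeve (an aluminium tube 30 mm wide, 26 mm high on the tester's top, with a dark collar at the mouth), on the bar's axis, 98 mm above the table. The boom comes out of it towards the tester's +y.
- socket_a: Bystander: a white surface socket box, 86 x 86 x 37 mm, loose. Origin: centre of its underside.
- socket_b: Bystander: a white surface socket box, 86 x 86 x 37 mm, loose. Origin: centre of its underside.
- socket_c: Bystander: a white surface socket box, 86 x 86 x 37 mm, loose. Origin: centre of its underside.
- screwdriver: Bystander: a yellow-handled screwdriver, 200 mm long along its x, lying loose.
- meter: Bystander: an orange multimeter, 150 x 75 x 40 mm, loose. Origin: centre of its underside.
- tape: Bystander: a black roll of tape lying flat, 90 mm diameter, 19 mm high, loose. Origin: centre of its underside.
Things that resemble listed ones, but are neither listed nor needed, are in the scene too. Of the things like the pack, leave any that is turquoise; of the rest the larger one is meant.

How it is judged:
On the way, in this order (a step that is already met when the one before it is completed fails the run):
1. the battery pack lies in the drawer and the drawer is shut (x of pack in the frame of drawer_in between -0.085 and 0.085 m and y of pack in the frame of drawer_in between -0.095 and 0.095 m and z of pack in the frame of drawer_in between -0.01 and 0.03 m and value of joint drawer below 0.008 m), for 0.2 s.
2. the lock button is pushed down (value of joint lock above 0.005 m), for 0.1 s.
At the end, for the whole second after the job is handed in: The pack lies in the drawer, the drawer is shut (within 8 mm), the lock button is down (more than 5 mm), and the fingers hold the boom still at the third mark: 90 mm out, within 6 mm, pressing on it with more than 1 N (all of step 1 and value of joint boom between 0.084 and 0.096 m and velocity of joint boom between -0.01 and 0.01 m/s and value of joint lock above 0.005 m and contact force between the fingers and boom above 1 N); the arm keeps its last pose, push and grip.
It fails at once if a bystander is shifted by more than 4 cm (distance of any of socket_a, socket_b, socket_c, screwdriver, meter, tape from where it was at the start of the episode above 0.04 m).
It fails at once if the battery pack is dropped or thrown (faster than 1 m/s while not in the fingers) (linear speed of pack above 1 m/s and contact force between the fingers and pack below 0.1 N).
It also fails if it takes over 64 s, if anything falls off the work surface, if the arm or the gripper's body presses on something with over 40 N, if the wrist force passes 120 N, or if a joint passes its speed limit or range.

## Working session

There is one attempt and no reset: what is moved stays moved. The work goes in short steps, Python scripts to look and compute and a tool call to move; the robot and the scene stay as the last step left them, time stands still between calls to the robot, and variables do not carry over. Pictures are saved under pics/ and viewed, and the job is handed in when it is done.

Besides the shell and the picture viewer there is one more tool, called after "Emit:" as name([rows], argument=value, ...), one row to a line, values as JSON. move_arm: Moves the arm, as the interface text tells. Its arguments: {"type":"object","properties":{"series":{"type":"array","items":{"type":"object","properties":{"xyz":{"type":"array","items":{"type":"number"}},"angular":{"type":"array","items":{"type":"number"}},"fingers":{"type":"number"}}}},"squeeze":{"type":"number"}},"required":["series"]}

```bash
mkdir -p pics; ls; python3 - <<'E'
from station import telemetry, eyes, workorder, manip
import cv2,numpy as np
print(telemetry.get_obs(), manip.grasp_offset)
for n in ("side","top","wrist"):
    im,d=eyes.camera(n); cv2.imwrite(f"pics/{n}0.png",im); np.save(f"pics/{n}0.npy",d)
    print(n,eyes.camera_info(n))
E
```

```text
pics
{'time_s': 0.0, 'joints': array([-1.35332981e+00,  2.91269167e-01, -1.54097042e-01,  1.12668937e+00,
       -4.62476667e-06,  1.43149571e+00]), 'qvel': array([ 0.00048833, -0.00077829, -0.00021382,  0.0002909 , -0.00048223,
       -0.00014527]), 'effort': array([-1.42308880e-03, -5.37144971e+01,  3.31365860e+01,  1.61169207e-02,
       -4.25055532e-04, -9.41840483e-06]), 'eef_pos': array([ 0.1833133 , -0.49174161,  0.40414886]), 'ee_rot': array([-0.36555019,  2.02844283, -2.02585133]), 'ft_force': array([0.48953444, 0.59505523, 0.00933536]), 'wrist_torque': array([-0.01767713,  0.00070947,  0.02323758]), 'finger_gap': 1.0000600447211976} 0.1547
side {'fov_y': 49.288607560145536, 'cx': 249.52333303234667, 'cy': 191.75746951520435, 'world_to_cam': array([[-0.97047555, -0.24115974,  0.00437948,  0.45286512],
       [-0.18569926,  0.73545777, -0.65162692,  0.16476645],
       [ 0.15392526, -0.63320127, -0.75852698,  1.4603235 ],
       [ 0.        ,  0.        ,  0.        ,  1.        ]])}
top {'fov_y': 53.67495441761482, 'cx': 259.641508798715, 'cy': 189.87408249687883, 'world_to_cam': array([[-0.01774973, -0.99973696, -0.01452445,  0.02977659],
       [-0.9861608 ,  0.01989995, -0.16459305,  0.48462911],
       [ 0.16483879,  0.01140196, -0.98625462,  1.33490342],
       [ 0.        ,  0.        ,  0.        ,  1.        ]])}
wrist {'fov_y': 66.83638696375526, 'cx': 258.0861453679999, 'cy': 185.6262053365294, 'world_to_cam': array([[ 3.49255653e-01, -9.37027431e-01, -2.85882569e-04,
        -5.24294229e-01],
       [-8.89791083e-01, -3.31744995e-01,  3.13396055e-01,
        -4.11298416e-02],
       [-2.93755540e-01, -1.09200968e-01, -9.49622468e-01,
         3.79773006e-01],
       [ 0.00000000e+00,  0.00000000e+00,  0.00000000e+00,
         1.00000000e+00]])}
```

View pics/top0.png

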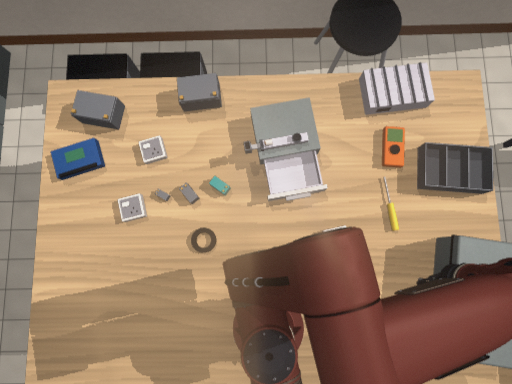

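View pics/side0.png

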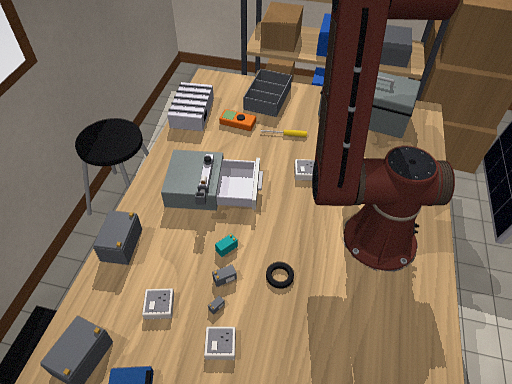

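View pics/wrist0.png

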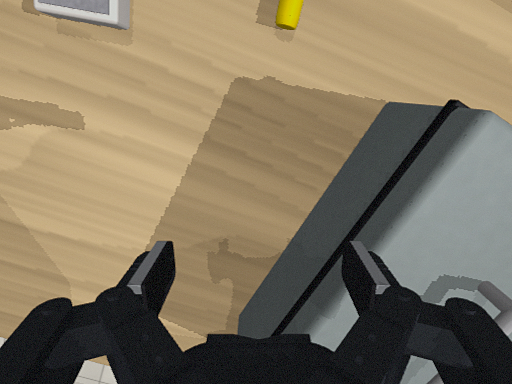

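```bash
cat > h.py <<'E'
import cv2,numpy as np
from station import telemetry, eyes, workorder, manip
def K(i,H=384): f=H/2/np.tan(np.radians(i['fov_y'])/2); return f,i['cx'],i['cy']
def cloud(d,i):
    f,cx,cy=K(i); v,u=np.mgrid[:d.shape[0],:d.shape[1]]
    P=np.stack([(u-cx)/f*d,(v-cy)/f*d,d],-1)
    T=np.linalg.inv(i['world_to_cam']); W=P@T[:3,:3].T+T[:3,3]
    W[d<=0]=np.nan; return W
def ray(uv,i,z):
    f,cx,cy=K(i); T=np.linalg.inv(i['world_to_cam'])
    r=T[:3,:3]@np.array([(uv[0]-cx)/f,(uv[1]-cy)/f,1]); o=T[:3,3]
    return o+r*(z-o[2])/r[2]
def proj(p,i):
    f,cx,cy=K(i); c=i['world_to_cam']@np.r_[p,1]; return c[:2]/c[2]*f+[cx,cy]
E
python3 - <<'E'
from h import *
def crop(n,x0,y0,x1,y1,s,o):
    im=cv2.imread(f'pics/{n}0.png')[y0:y1,x0:x1]; cv2.imwrite(o,cv2.resize(im,None,fx=s,fy=s,interpolation=cv2.INTER_CUBIC))
crop('top',140,165,240,225,8,'pics/c1.png')
crop('top',235,90,335,205,5,'pics/c2.png')
crop('side',190,220,270,330,5,'pics/c3.png')
crop('side',155,135,270,215,6,'pics/c4.png')
for n in('top','side'):
    i=eyes.camera_info(n); W=cloud(np.load(f'pics/{n}0.npy'),i)
    boxes={'top':{'A':(180,180,202,207),'B':(152,186,173,204),'T':(207,173,232,196)},'side':{'A':(208,260,242,290),'B':(205,295,228,316)}}[n]
    for k,(a,b,c,e) in boxes.items():
        P=W[b:e,a:c].reshape(-1,3); P=P[P[:,2]>0.012]; z=np.nanpercentile(P[:,2],[50,90,99])
        t=P[(P[:,2]>z[1]-.012)][:,:2].astype(np.float32); print(n,k,len(P),z.round(3),cv2.minAreaRect(t))
E
```

```text
top A 208 [0.043 0.047 0.05 ] ((0.4828282594680786, 0.2810298204421997), (0.07023824006319046, 0.03559613972902298), 38.225406646728516)
top B 94 [0.03  0.034 0.037] ((0.48009833693504333, 0.380547434091568), (0.049141574651002884, 0.02423495054244995), 59.57823181152344)
top T 205 [0.043 0.047 0.05 ] ((0.5086613893508911, 0.16828005015850067), (0.0705757588148117, 0.03616606816649437), 53.16280746459961)
side A 332 [0.042 0.045 0.048] ((0.4800719916820526, 0.28111982345581055), (0.07104480266571045, 0.03989487141370773), 36.65092468261719)
side B 157 [0.029 0.032 0.035] ((0.47831836342811584, 0.3794940412044525), (0.04955923184752464, 0.025896936655044556), 60.89811706542969)
```

View pics/c1.png

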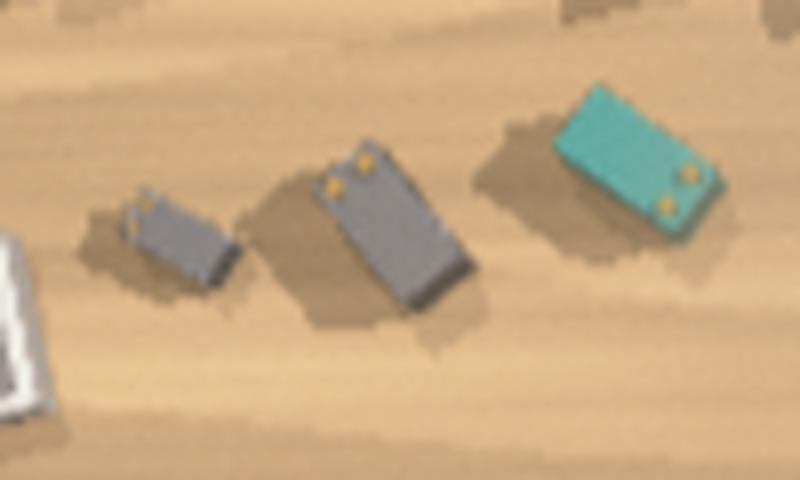

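View pics/c2.png

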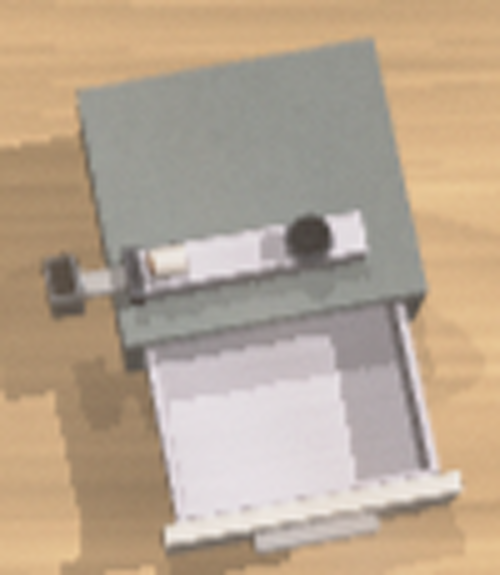

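View pics/c3.png

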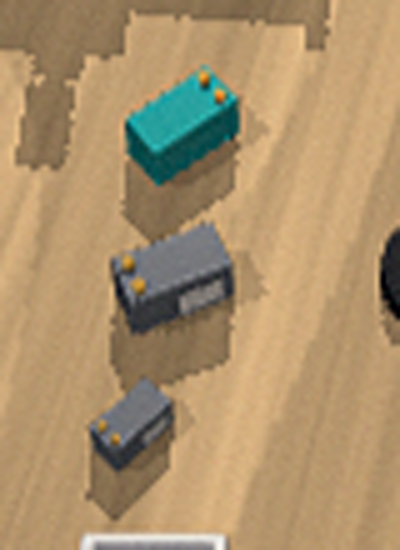

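View pics/c4.png

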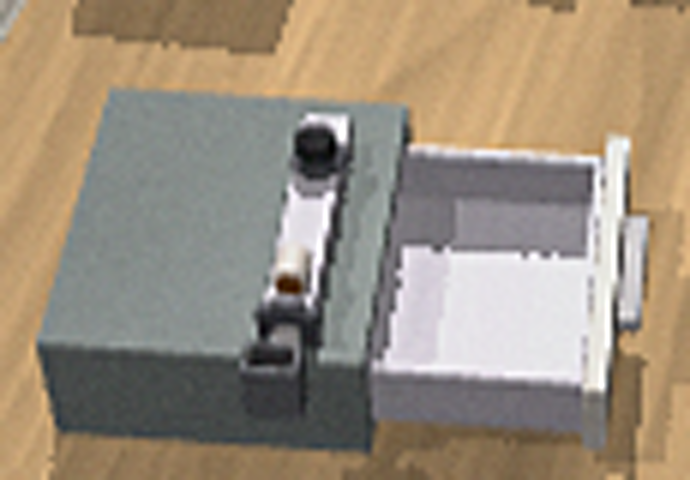

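```bash
python3 - <<'E'
from h import *
i=eyes.camera_info('top'); W=cloud(np.load('pics/top0.npy'),i); im=cv2.imread('pics/top0.png')
R=W[85:215,235:340].reshape(-1,3)
for lo,hi in((.08,.09),(.105,.117),(.123,.14)):
    P=R[(R[:,2]>lo)&(R[:,2]<hi)]; print(lo,len(P),cv2.minAreaRect(P[:,:2].astype(np.float32)),np.median(P,0).round(3))
P=R[(R[:,2]>.08)&(R[:,2]<.09)]
m=np.zeros((384,512),np.uint8); Z=W[...,2]; m[85:215,235:340]=((Z>.08)&(Z<.14))[85:215,235:340]
# top view ray corners of plate via image colour edges: from crop c2 (scale5, off 235,90)
for n,uv in dict(bl=(78,92),br=(373,40),fr=(425,292),fl=(125,345)).items():
    print(n,ray((235+uv[0]/5,90+uv[1]/5),i,.085).round(4))
for n,uv,z in(('button',(306,232),.131),('head',(63,270),.129),('pullL',(258,548),.065),('pullR',(378,520),.065),('panL',(165,530),.072),('panR',(458,480),.072)):
    print(n,ray((235+uv[0]/5,90+uv[1]/5),i,z).round(4))
i2=eyes.camera_info('side')
for n,uv,z in(('bl',(110,90),.085),('br',(408,105),.085),('fr',(370,362),.085),('fl',(42,345),.085),('button',(317,138),.131),('head',(272,355),.129)):
    print('s',n,ray((155+uv[0]/6,135+uv[1]/6),i2,z).round(4))
P=R[(R[:,2]>.055)&(R[:,2]<.08)]
print(cv2.minAreaRect(P[:,:2].astype(np.float32)))
E
```

```text
0.08 2444 ((0.636151909828186, -0.08490775525569916), (0.3367089629173279, 0.22042562067508698), 9.383729934692383) [ 0.717 -0.075  0.086]
0.105 333 ((0.6466878652572632, -0.039522916078567505), (0.03614119067788124, 0.22486162185668945), 10.116680145263672) [ 0.647 -0.062  0.112]
0.123 156 ((0.6449095010757446, -0.0251070037484169), (0.03446528688073158, 0.1990388035774231), 11.515758514404297) [ 0.637 -0.005  0.131]
bl [0.7786 0.0476 0.085 ]
br [ 0.8134 -0.168   0.085 ]
fr [ 0.623  -0.1975  0.085 ]
fl [0.5888 0.0168 0.085 ]
button [ 0.6549 -0.1102  0.131 ]
head [0.632  0.0583 0.129 ]
pullL [ 0.4442 -0.0745  0.065 ]
pullR [ 0.4625 -0.1601  0.065 ]
panL [ 0.4573 -0.0089  0.072 ]
panR [ 0.4889 -0.2168  0.072 ]
s bl [ 0.8126 -0.164   0.085 ]
s br [ 0.6218 -0.1979  0.085 ]
s fr [0.5826 0.0155 0.085 ]
s fl [0.7741 0.0503 0.085 ]
s button [ 0.6521 -0.1113  0.131 ]
s head [0.6247 0.0591 0.129 ]
((0.6238107681274414, -0.08634842932224274), (0.3536527752876282, 0.21907755732536316), 9.474431037902832)
```

```bash
cat >> h.py <<'E'
from scipy.spatial.transform import Rotation as Ro
def plan(g,th):
    """grasp point g world, jaw direction th deg, tool down -> units"""
    o=telemetry.get_obs(); R0=Ro.from_rotvec(o['ee_rot']).as_matrix()
    best=None
    for t in (th,th+180):
        c,s=np.cos(np.radians(t)),np.sin(np.radians(t))
        R=np.array([[s,-c,0],[0,0,-1],[c,s,0]]).T
        w=Ro.from_matrix(R0.T@R).as_rotvec()
        if best is None or np.linalg.norm(w)<np.linalg.norm(best[1]): best=(R,w,t)
    R,w,t=best
    tcp=np.array(g)-R[:,1]*manip.grasp_offset
    sh=R0.T@(tcp-o['eef_pos'])
    print('t%.2f j6 %.2f tcp'%(o['time_s'],o['joints'][5]),o['eef_pos'].round(4),'jaw',t,'\n xyz units',(sh/.025).round(3),'ang units',(np.degrees(w)/8).round(3),'F',o['ft_force'].round(1),'gap',round(o['finger_gap'],3))
def grasp():
    o=telemetry.get_obs(); R0=Ro.from_rotvec(o['ee_rot']).as_matrix()
    return o['eef_pos']+R0[:,1]*manip.grasp_offset, np.degrees(np.arctan2(R0[1,2],R0[0,2]))
E
python3 - <<'E'
from h import *
print(grasp()); 
plan([.47,.27,.20],128)
E
```

```text
(array([ 0.18330624, -0.49163412,  0.24958466]), np.float64(-69.56073256732653))
t0.15 j6 1.43 tcp [ 0.1833 -0.4918  0.4043] jaw 308 
 xyz units [-21.385   2.01  -24.547] ang units [ 7.000e-03 -2.195e+00 -2.000e-03] F [ 0.1 -0.   0.2] gap 0.998
```

Emit:
move_arm([
  {"xyz": [-1.3,0,-1.5],"angular": [0,-1,0],"fingers": 1},
  {"xyz": [-2.6,0,-3],"angular": [0,-2,0],"fingers": 1},
  {"xyz": [-3.9,0,-4.5],"angular": [0,-3,0],"fingers": 1},
  {"xyz": [-5.2,0,-6],"angular": [0,-4,0],"fingers": 1},
  {"xyz": [-6.5,0,-7.5],"angular": [0,-5,0],"fingers": 1},
])

```text
time_s: 0.65
eef_pos: [0.2702, -0.2575, 0.4044]
ee_rot: [-0.922, 1.575, -1.574]
ft_force: [2.0, -0.4, 0.1]
finger_gap: 0.999
```

```bash
python3 - <<'E'
from h import *
print(grasp()); plan([.47,.27,.20],128)
E
```

```text
(array([ 0.27017287, -0.25731423,  0.24965683]), np.float64(-29.268256019121754))
t0.65 j6 1.12 tcp [ 0.2702 -0.2575  0.4044] jaw 308 
 xyz units [-22.311   2.006  -3.342] ang units [ 0.005  2.841 -0.005] F [ 2.  -0.4  0.1] gap 0.999
```

Emit:
move_arm([
  {"xyz": [-1.8,0,-0.3],"angular": [0,-1.05,0],"fingers": 1},
  {"xyz": [-3.6,0,-0.6],"angular": [0,-2.1,0],"fingers": 1},
  {"xyz": [-5.4,0,-0.9],"angular": [0,-3.1,0],"fingers": 1},
  {"xyz": [-7.2,0,-1.1],"angular": [0,-4.2,0],"fingers": 1},
  {"xyz": [-9,0,-1.4],"angular": [0,-5.2,0],"fingers": 1},
])

```text
time_s: 1.15
eef_pos: [0.3499, -0.0423, 0.4047]
ee_rot: [-1.305, 1.045, -1.045]
ft_force: [2.0, -0.1, 0.0]
finger_gap: 0.997
```

```bash
python3 - <<'E'
from h import *
print(grasp()); plan([.47,.27,.20],128)
E
```

```text
(array([ 0.35006278, -0.04214726,  0.25004228]), np.float64(12.664847025818556))
t1.15 j6 1.02 tcp [ 0.3499 -0.0423  0.4047] jaw 308 
 xyz units [-11.132   2.015   7.422] ang units [-4.000e-03  8.083e+00 -7.000e-03] F [ 2.  -0.1  0. ] gap 0.997
```

Remaining turn 115° (14.4 units).

Emit:
move_arm([
  {"xyz": [-1.6,0,1],"angular": [0,-1.05,0],"fingers": 1},
  {"xyz": [-3.2,0,2],"angular": [0,-2.1,0],"fingers": 1},
  {"xyz": [-4.8,0,3],"angular": [0,-3.1,0],"fingers": 1},
  {"xyz": [-6.4,0,4],"angular": [0,-4.2,0],"fingers": 1},
  {"xyz": [-8,0,5],"angular": [0,-5.2,0],"fingers": 1},
])

```text
time_s: 1.65
eef_pos: [0.4281, 0.1825, 0.4049]
ee_rot: [-1.515, 0.483, -0.484]
ft_force: [1.1, -1.5, -0.2]
finger_gap: 1.003
```

```bash
python3 - <<'E'
from h import *
print(grasp()); plan([.47,.27,.20],128)
E
```

```text
(array([0.42827924, 0.18261243, 0.25018285]), np.float64(54.64308676465936))
t1.65 j6 0.86 tcp [0.4281 0.1825 0.4049] jaw 128 
 xyz units [-0.66   2.011  3.821] ang units [-5.00e-03 -9.17e+00  8.00e-03] F [ 1.1 -1.5 -0.2] gap 1.003
```

Emit:
move_arm([
  {"xyz": [-0.2,0.4,0.8],"angular": [0,-1.05,0],"fingers": 1},
  {"xyz": [-0.3,0.8,1.6],"angular": [0,-2.1,0],"fingers": 1},
  {"xyz": [-0.4,1.2,2.4],"angular": [0,-3.1,0],"fingers": 1},
  {"xyz": [-0.5,1.6,3.2],"angular": [0,-4.2,0],"fingers": 1},
  {"xyz": [-0.7,2,3.8],"angular": [0,-5.2,0],"fingers": 1},
])

```text
time_s: 2.15
eef_pos: [0.4694, 0.2711, 0.3542]
ee_rot: [-1.568, -0.091, 0.09]
ft_force: [-0.3, -0.6, 0.1]
finger_gap: 0.999
```

Emit:
move_arm([
  {"xyz": [0,0,0],"angular": [0,-1,0],"fingers": 1},
  {"xyz": [0,0,0],"angular": [0,-2,0],"fingers": 1},
  {"xyz": [0,0,0],"angular": [0,-3,0],"fingers": 1},
  {"xyz": [0,0,0],"angular": [0,-4,0],"fingers": 1},
  {"xyz": [0,0,0],"angular": [0,-4,0],"fingers": 1},
])

```text
time_s: 2.65
eef_pos: [0.4693, 0.2711, 0.3539]
ee_rot: [-1.505, -0.529, 0.529]
ft_force: [-0.0, -0.3, 0.6]
finger_gap: 1.0
```

```bash
python3 - <<'E'
from h import *
print(grasp())
i=eyes.camera_info('wrist'); im,d=eyes.camera('wrist'); cv2.imwrite('pics/w1.png',im); np.save('pics/w1.npy',d)
W=cloud(d,i); Z=W[...,2]
m=((Z>.036)&(Z<.06)).astype(np.uint8)
n,l,s,c=cv2.connectedComponentsWithStats(m)
for k in range(1,n):
    if s[k,4]>300:
        P=W[l==k]; print(s[k],np.nanmedian(P,0).round(4),cv2.minAreaRect(P[:,:2].astype(np.float32)))
E
```

```text
(array([0.46928334, 0.27109536, 0.19924212]), np.float64(128.7265799513489))
[ 121   97   60   78 2759] [0.5028 0.1663 0.0418] ((0.504835844039917, 0.16723494231700897), (0.07006508111953735, 0.03627939894795418), 53.040260314941406)
[ 241  152   37   66 2311] [0.4767 0.2781 0.0418] ((0.4785768687725067, 0.2796674966812134), (0.07000387459993362, 0.03604601323604584), 37.92853546142578)
[406 266  52  24 402] [0.4412 0.5058 0.0382] ((0.4383675754070282, 0.4992637634277344), (0.0324307419359684, 0.055624205619096756), 17.610021591186523)
[ 76 362  42  22 575] [0.8053 0.2735 0.0461] ((0.8044351935386658, 0.2791883051395416), (0.005098759196698666, 0.049937158823013306), 6.782963752746582)
```

View pics/w1.png

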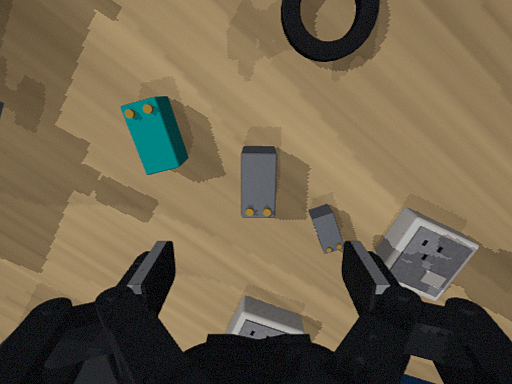

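```bash
python3 - <<'E'
from h import *
plan([.4795,.28,.027],128)
E
```

```text
t2.70 j6 -0.28 tcp [0.4693 0.271  0.354 ] jaw 128 
 xyz units [0.54  6.892 0.026] ang units [-0.     0.054  0.003] F [ 0.7 -0.4 -0. ] gap 0.999
```

Emit:
move_arm([
  {"xyz": [0.54,1.5,0.03],"angular": [0,0.05,0],"fingers": 1},
  {"xyz": [0.54,3,0.03],"angular": [0,0.05,0],"fingers": 1},
  {"xyz": [0.54,4.5,0.03],"angular": [0,0.05,0],"fingers": 1},
  {"xyz": [0.54,6,0.03],"angular": [0,0.05,0],"fingers": 1},
  {"xyz": [0.54,6.9,0.03],"angular": [0,0.05,0],"fingers": 1},
])

```text
time_s: 3.2
eef_pos: [0.4784, 0.2796, 0.1788]
ee_rot: [-1.509, -0.514, 0.518]
ft_force: [-0.6, -0.2, 0.4]
finger_gap: 0.998
```

Emit:
move_arm([
  {"xyz": [0,0,0],"angular": [0,0,0],"fingers": 0.2},
  {"xyz": [0,0,0],"angular": [0,0,0],"fingers": 0.2},
  {"xyz": [0,0,0],"angular": [0,0,0],"fingers": 0.2},
  {"xyz": [0,0,0],"angular": [0,0,0],"fingers": 0.2},
  {"xyz": [0,0,0],"angular": [0,0,0],"fingers": 0.2},
], squeeze=40)

```text
time_s: 3.7
eef_pos: [0.4792, 0.28, 0.1805]
ee_rot: [-1.508, -0.516, 0.515]
ft_force: [-0.2, 0.2, 7.8]
finger_gap: 0.421
```

```bash
python3 - <<'E'
from h import *
print(grasp())
plan([.5385,-.1,.2],99)
E
```

```text
(array([0.47929823, 0.28001406, 0.02576547]), np.float64(127.73488445318982))
t3.70 j6 -0.26 tcp [0.4792 0.28   0.1805] jaw 99 
 xyz units [ -7.424  -6.973 -13.47 ] ang units [-1.000e-03  3.592e+00  3.000e-03] F [-0.2  0.2  7.8] gap 0.421
```

Emit:
move_arm([
  {"xyz": [0,-1,0],"angular": [0,0,0],"fingers": 0.2},
  {"xyz": [0,-2.5,0],"angular": [0,0,0],"fingers": 0.2},
  {"xyz": [0,-4,0],"angular": [0,0,0],"fingers": 0.2},
  {"xyz": [0,-5.5,0],"angular": [0,0,0],"fingers": 0.2},
  {"xyz": [0,-7,0],"angular": [0,0,0],"fingers": 0.2},
])

```text
time_s: 4.2
eef_pos: [0.4788, 0.2798, 0.3577]
ee_rot: [-1.508, -0.516, 0.514]
ft_force: [-0.5, 0.8, -3.4]
finger_gap: 0.414
```

Emit:
move_arm([
  {"xyz": [-0.9,0,-1.6],"angular": [0,0.8,0],"fingers": 0.2},
  {"xyz": [-1.8,0,-3.2],"angular": [0,1.6,0],"fingers": 0.2},
  {"xyz": [-2.7,0,-4.9],"angular": [0,2.4,0],"fingers": 0.2},
  {"xyz": [-3.6,0,-6.5],"angular": [0,3.2,0],"fingers": 0.2},
  {"xyz": [-4.4,0,-8],"angular": [0,3.6,0],"fingers": 0.2},
])

```text
time_s: 4.7
eef_pos: [0.5138, 0.0523, 0.3583]
ee_rot: [-1.567, -0.12, 0.117]
ft_force: [0.6, 0.0, -2.7]
finger_gap: 0.416
```

```bash
python3 - <<'E'
from h import *
print(grasp())
plan([.5385,-.1,.2],99)
E
```

```text
(array([0.51414964, 0.0523921 , 0.20360653]), np.float64(98.63624370364613))
t4.70 j6 -0.19 tcp [0.5138 0.0523 0.3583] jaw 99 
 xyz units [ 0.06   0.143 -6.172] ang units [-0.001 -0.045  0.014] F [ 0.6  0.  -2.7] gap 0.416
```

Emit:
move_arm([
  {"xyz": [0,0,-1.6],"angular": [0,0,0],"fingers": 0.2},
  {"xyz": [0,0,-3.2],"angular": [0,0,0],"fingers": 0.2},
  {"xyz": [0.1,0,-4.8],"angular": [0,0,0],"fingers": 0.2},
  {"xyz": [0.1,0.1,-6.2],"angular": [0,0,0],"fingers": 0.2},
  {"xyz": [0.1,0.1,-6.2],"angular": [0,0,0],"fingers": 0.2},
])

```text
time_s: 5.2
eef_pos: [0.54, -0.1043, 0.356]
ee_rot: [-1.569, -0.117, 0.112]
ft_force: [0.0, 0.8, -3.4]
finger_gap: 0.42
```

```bash
python3 - <<'E'
from h import *
print(grasp())
for n in ('wrist','top','side'):
    im,d=eyes.camera(n); cv2.imwrite(f'pics/{n}2.png',im); np.save(f'pics/{n}2.npy',d)
plan([.5385,-.1,.2],99)
E
```

```text
(array([ 0.54042733, -0.10446982,  0.20133398]), np.float64(98.3731529485567))
t5.35 j6 -0.47 tcp [ 0.5393 -0.1002  0.356 ] jaw 99 
 xyz units [-0.03   0.051  0.014] ang units [-0.005 -0.05   0.014] F [-0.3 -0.3 -1.8] gap 0.416
```

View pics/wrist2.png

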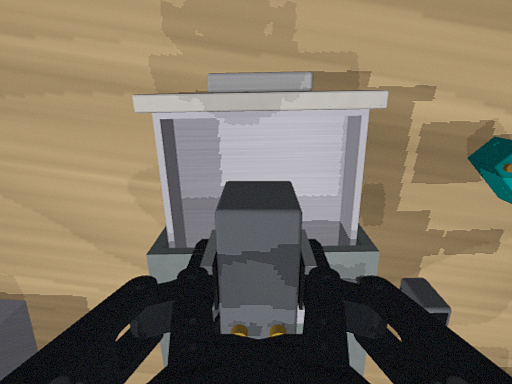

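View pics/side2.png

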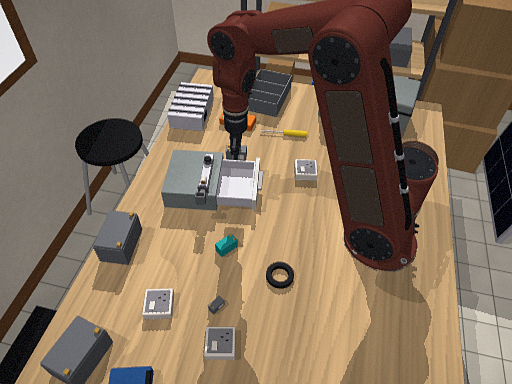

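```bash
python3 - <<'E'
from h import *
i=eyes.camera_info('wrist')
for n,uv,z in(('panL',(134,97),.072),('panR',(387,92),.072),('panLi',(136,110),.072),('panRi',(386,106),.072),('pullL',(209,73),.065),('pullR',(311,72),.065),('edgeL',(150,250),.085),('edgeR',(377,250),.085)):
    p=ray(uv,i,z); print(n,p.round(4))
print(cloud(np.load('pics/wrist2.npy'),i)[[82,101,150,150,240],[260,260,210,300,365]].round(3))
E
```

```text
panL [ 0.4808 -0.2132  0.072 ]
panR [ 0.4455 -0.0062  0.072 ]
panLi [ 0.4911 -0.2113  0.072 ]
panRi [ 0.4564 -0.0039  0.072 ]
pullL [ 0.4527 -0.1544  0.065 ]
pullR [ 0.4392 -0.0705  0.065 ]
edgeL [ 0.6159 -0.1908  0.085 ]
edgeR [0.584  0.0196 0.085 ]
[[ 0.453 -0.111  0.065]
 [ 0.468 -0.109  0.073]
 [ 0.527 -0.153  0.022]
 [ 0.513 -0.059  0.023]
 [ 0.586  0.016  0.064]]
```

Emit:
move_arm([
  {"xyz": [0,1.5,0],"angular": [0,0,0],"fingers": 0.2},
  {"xyz": [0,3,0],"angular": [0,0,0],"fingers": 0.2},
  {"xyz": [0,4.5,0],"angular": [0,0,0],"fingers": 0.2},
  {"xyz": [0,5.2,0],"angular": [0,0,0],"fingers": 0.2},
  {"xyz": [0,5.5,0],"angular": [0,0,0],"fingers": 0.2},
])

```text
time_s: 5.85
eef_pos: [0.5386, -0.0985, 0.2169]
ee_rot: [-1.565, -0.118, 0.12]
ft_force: [-0.2, 0.4, -2.2]
finger_gap: 0.414
```

```bash
python3 - <<'E'
from h import *
print(grasp())
plan([.5385,-.1,.048],99)
im,d=eyes.camera('side'); cv2.imwrite('pics/s3.png',cv2.resize(im[130:215,155:275],None,fx=6,fy=6))
E
```

```text
(array([ 0.53838673, -0.09813926,  0.06221748]), np.float64(98.69567351186654))
t5.85 j6 -0.47 tcp [ 0.5386 -0.0985  0.2169] jaw 99 
 xyz units [-0.011  0.569 -0.061] ang units [-0.016 -0.038 -0.006] F [-0.2  0.4 -2.2] gap 0.414
```

View pics/s3.png

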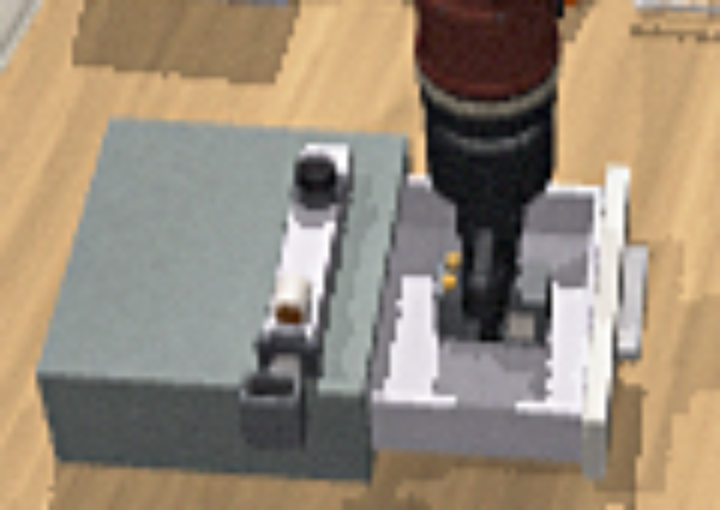

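The pack hangs centred over the open floor, about 13 mm up, with clearance to panel and case. Lower slowly.

Emit:
move_arm([
  {"xyz": [0,0.2,0],"angular": [0,0,0],"fingers": 0.2},
  {"xyz": [0,0.4,0],"angular": [0,0,0],"fingers": 0.2},
  {"xyz": [0,0.5,0],"angular": [0,0,0],"fingers": 0.2},
  {"xyz": [0,0.56,0],"angular": [0,0,0],"fingers": 0.2},
  {"xyz": [0,0.56,0],"angular": [0,0,0],"fingers": 0.2},
])

```text
time_s: 6.4
eef_pos: [0.5389, -0.0988, 0.2031]
ee_rot: [-1.566, -0.119, 0.119]
ft_force: [0.2, 0.1, -3.6]
finger_gap: 0.416
```

```bash
python3 - <<'E'
from h import *
print(grasp())
plan([.5385,-.1,.048],99)
E
```

```text
(array([ 0.5388072 , -0.09851601,  0.04842152]), np.float64(98.67897224290489))
t6.40 j6 -0.47 tcp [ 0.5389 -0.0988  0.2031] jaw 99 
 xyz units [-0.022  0.017 -0.045] ang units [-0.013 -0.04  -0.001] F [ 0.2  0.1 -3.6] gap 0.416
```

Emit:
move_arm([
  {"xyz": [0,0.06,0],"angular": [0,0,0],"fingers": 0.2},
  {"xyz": [0,0.08,0],"angular": [0,0,0],"fingers": 0.2},
  {"xyz": [0,0.08,0],"angular": [0,0,0],"fingers": 0.2},
])

```text
time_s: 6.7
eef_pos: [0.5396, -0.0988, 0.2025]
ee_rot: [-1.566, -0.121, 0.117]
ft_force: [-0.7, 3.1, 8.5]
finger_gap: 0.415
```

Emit:
move_arm([
  {"xyz": [0,0,0],"angular": [0,0,0],"fingers": 0.6},
  {"xyz": [0,0,0],"angular": [0,0,0],"fingers": 0.6},
  {"xyz": [0,0,0],"angular": [0,0,0],"fingers": 0.6},
  {"xyz": [0,-0.3,0],"angular": [0,0,0],"fingers": 0.6},
  {"xyz": [0,-1,0],"angular": [0,0,0],"fingers": 0.6},
])

```text
time_s: 7.2
eef_pos: [0.5389, -0.0987, 0.2269]
ee_rot: [-1.565, -0.119, 0.119]
ft_force: [0.1, 0.4, 0.3]
finger_gap: 0.6
```

Emit:
move_arm([
  {"xyz": [0,-1.2,0],"angular": [0,0,0],"fingers": 0.6},
  {"xyz": [0,-2.4,0],"angular": [0,0,0],"fingers": 0.6},
  {"xyz": [0,-3.6,0],"angular": [0,0,0],"fingers": 0.3},
  {"xyz": [0,-4.5,0],"angular": [0,0,0],"fingers": 0},
  {"xyz": [0,-4.5,0],"angular": [0,0,0],"fingers": 0},
])

```text
time_s: 7.7
eef_pos: [0.5399, -0.0993, 0.343]
ee_rot: [-1.567, -0.123, 0.115]
ft_force: [-0.2, -0.8, -0.4]
finger_gap: 0.099
```

```bash
python3 - <<'E'
from h import *
print(grasp())
plan([.395,-.125,.18],99)
im,d=eyes.camera('side'); cv2.imwrite('pics/s4.png',cv2.resize(im[130:215,155:275],None,fx=6,fy=6))
im,d=eyes.camera('wrist'); cv2.imwrite('pics/w4.png',im)
E
```

```text
(array([ 0.54066626, -0.09916758,  0.18834766]), np.float64(98.68046851225931))
t7.70 j6 -0.47 tcp [ 0.5399 -0.0993  0.343 ] jaw 99 
 xyz units [-5.886  0.304 -0.142] ang units [-0.    -0.04   0.036] F [-0.2 -0.8 -0.4] gap 0.099
```

View pics/s4.png

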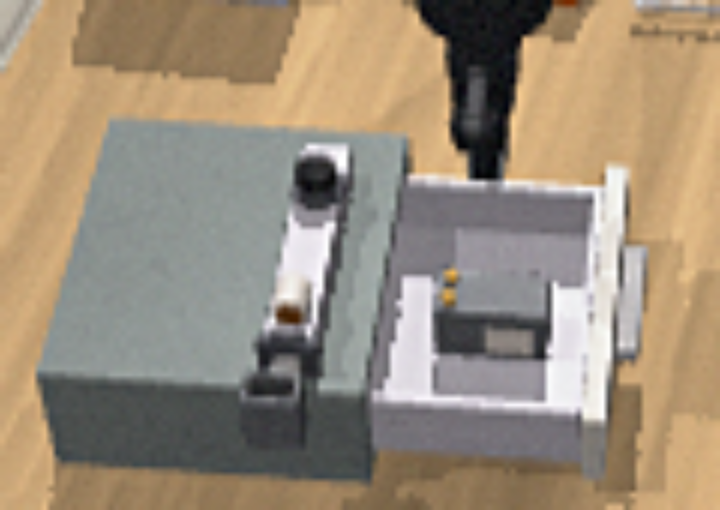

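View pics/w4.png

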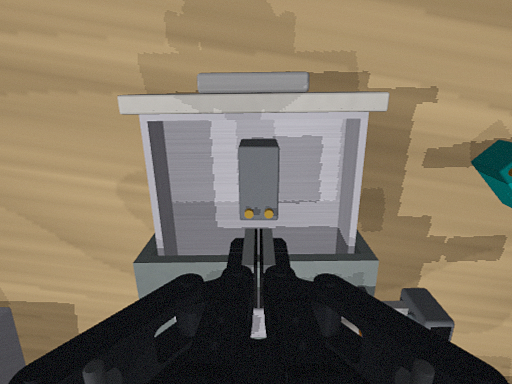

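```bash
python3 - <<'E'
from h import *
i=eyes.camera_info('side')
for uv in((306,165),(296,160),(315,160),(318,174),(298,176)): print(ray(uv,i,.037).round(3))
im,d=eyes.camera('top'); cv2.imwrite('pics/t4.png',im)
E
```

```text
[ 0.303 -0.258  0.037]
[ 0.345 -0.275  0.037]
[ 0.272 -0.294  0.037]
[ 0.25  -0.221  0.037]
[ 0.323 -0.192  0.037]
```

View pics/t4.png

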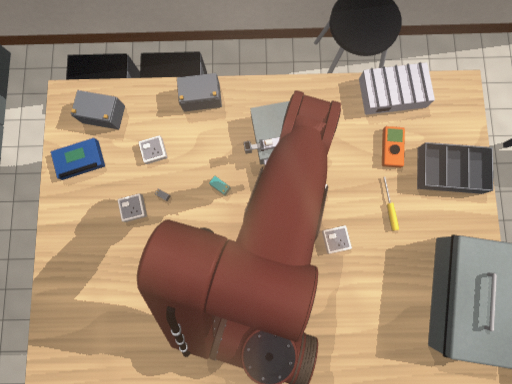

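```bash
python3 - <<'E'
from h import *
plan([.405,-.122,.18],99.2);plan([.405,-.122,.063],99.2)
E
```

```text
t7.85 j6 -0.47 tcp [ 0.5386 -0.0989  0.339 ] jaw 99.2 
 xyz units [-5.423  0.176 -0.108] ang units [-0.021 -0.065 -0.004] F [-0.1 -0.2 -0.1] gap 0.003
t7.85 j6 -0.47 tcp [ 0.5386 -0.0989  0.339 ] jaw 99.2 
 xyz units [-5.421  4.856 -0.122] ang units [-0.021 -0.065 -0.004] F [-0.1 -0.2 -0.1] gap 0.003
```

Emit:
move_arm([
  {"xyz": [-1.5,0,0],"angular": [0,-0.07,0],"fingers": 0},
  {"xyz": [-3.2,0,-0.1],"angular": [0,-0.07,0],"fingers": 0},
  {"xyz": [-5,0.2,-0.1],"angular": [0,-0.07,0],"fingers": 0},
  {"xyz": [-5.4,0.5,-0.1],"angular": [0,-0.07,0],"fingers": 0},
  {"xyz": [-5.4,1.5,-0.1],"angular": [0,-0.07,0],"fingers": 0},
])

```text
time_s: 8.35
eef_pos: [0.4041, -0.1219, 0.3018]
ee_rot: [-1.565, -0.126, 0.125]
ft_force: [1.0, -0.6, -1.0]
finger_gap: 0.001
```

```bash
python3 - <<'E'
from h import *
plan([.405,-.122,.063],99.2)
E
```

```text
t8.35 j6 -0.63 tcp [ 0.4041 -0.1219  0.3018] jaw 99.2 
 xyz units [ 0.032  3.366 -0.018] ang units [-0.015 -0.005  0.002] F [ 1.  -0.6 -1. ] gap 0.001
```

Emit:
move_arm([
  {"xyz": [0,1,0],"angular": [0,0,0],"fingers": 0},
  {"xyz": [0,2,0],"angular": [0,0,0],"fingers": 0},
  {"xyz": [0,3,0],"angular": [0,0,0],"fingers": 0},
  {"xyz": [0,3.4,0],"angular": [0,0,0],"fingers": 0},
  {"xyz": [0,3.4,0],"angular": [0,0,0],"fingers": 0},
])

```text
time_s: 8.85
eef_pos: [0.4032, -0.1212, 0.2154]
ee_rot: [-1.563, -0.123, 0.128]
ft_force: [-0.1, 0.2, 1.0]
finger_gap: 0.001
```

```bash
python3 - <<'E'
from h import *
plan([.560,-.0972,.063],99.2)
im,d=eyes.camera('side'); cv2.imwrite('pics/s5.png',cv2.resize(im[130:215,155:275],None,fx=6,fy=6))
E
```

```text
t8.85 j6 -0.63 tcp [ 0.4032 -0.1212  0.2154] jaw 99.2 
 xyz units [ 6.346 -0.109 -0.049] ang units [-0.032 -0.005 -0.02 ] F [-0.1  0.2  1. ] gap 0.001
```

View pics/s5.png

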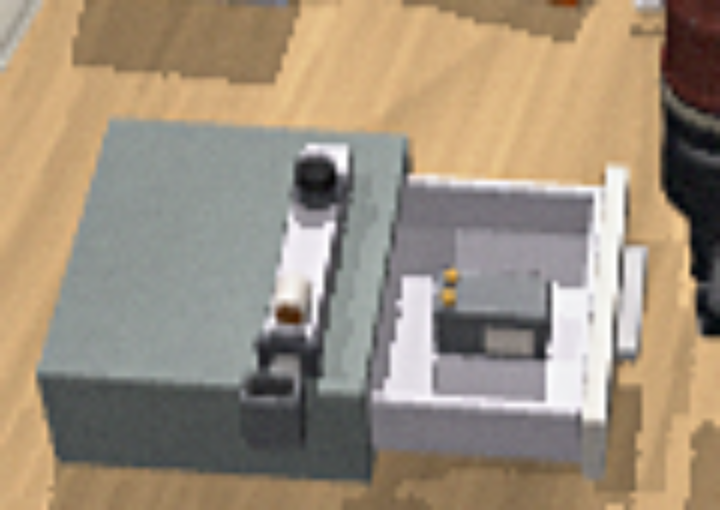

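Emit:
move_arm([
  {"xyz": [0.5,0,0],"angular": [0,0,0],"fingers": 0},
  {"xyz": [1,0,0],"angular": [0,0,0],"fingers": 0},
  {"xyz": [1.4,0,0],"angular": [0,0,0],"fingers": 0},
  {"xyz": [1.8,0,0],"angular": [0,0,0],"fingers": 0},
  {"xyz": [2.2,0,0],"angular": [0,0,0],"fingers": 0},
])

```text
time_s: 9.4
eef_pos: [0.4591, -0.1125, 0.2166]
ee_rot: [-1.564, -0.125, 0.127]
ft_force: [-1.8, -0.5, 1.3]
finger_gap: -0.001
```

Emit:
move_arm([
  {"xyz": [0.4,0,0],"angular": [0,0,0],"fingers": 0},
  {"xyz": [0.8,0,0],"angular": [0,0,0],"fingers": 0},
  {"xyz": [1.2,0,0],"angular": [0,0,0],"fingers": 0},
  {"xyz": [1.6,0,0],"angular": [0,0,0],"fingers": 0},
  {"xyz": [2,0,0],"angular": [0,0,0],"fingers": 0},
])

```text
time_s: 9.9
eef_pos: [0.5092, -0.1043, 0.2165]
ee_rot: [-1.564, -0.125, 0.127]
ft_force: [-1.4, 0.6, 0.2]
finger_gap: -0.001
```

```bash
python3 - <<'E'
from h import *
print(grasp());plan([.560,-.0972,.063],99.2)
im,d=eyes.camera('side'); cv2.imwrite('pics/s6.png',cv2.resize(im[130:215,155:275],None,fx=6,fy=6))
E
```

```text
(array([ 0.50888756, -0.10385797,  0.06176654]), np.float64(99.17995844446801))
t9.90 j6 -0.50 tcp [ 0.5092 -0.1043  0.2165] jaw 99.2 
 xyz units [ 2.053 -0.052 -0.043] ang units [-0.024 -0.002 -0.01 ] F [-1.4  0.6  0.2] gap -0.001
```

View pics/s6.png

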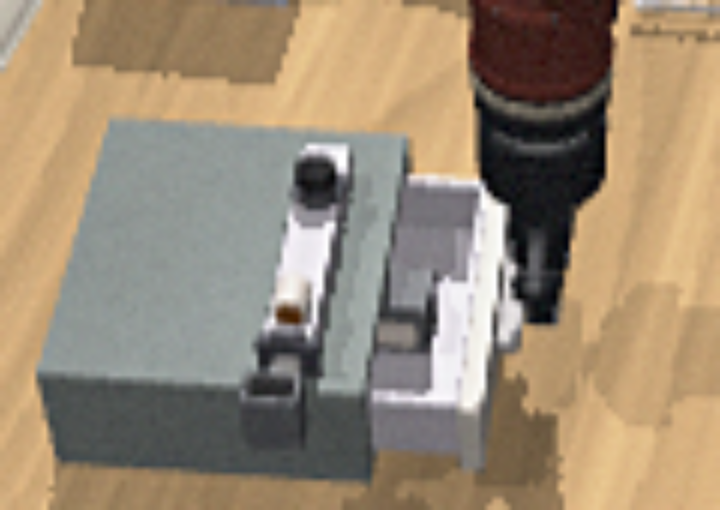

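The drawer is sliding smoothly and the pack passes under the plate.

Emit:
move_arm([
  {"xyz": [0.4,0,0],"angular": [0,0,0],"fingers": 0},
  {"xyz": [0.8,0,0],"angular": [0,0,0],"fingers": 0},
  {"xyz": [1.2,0,0],"angular": [0,0,0],"fingers": 0},
  {"xyz": [1.5,0,0],"angular": [0,0,0],"fingers": 0},
  {"xyz": [1.7,0,0],"angular": [0,0,0],"fingers": 0},
])

```text
time_s: 10.45
eef_pos: [0.5534, -0.0975, 0.2167]
ee_rot: [-1.565, -0.127, 0.125]
ft_force: [-1.3, 0.1, 0.4]
finger_gap: -0.003
```

Emit:
move_arm([
  {"xyz": [0.1,0,0],"angular": [0,0,0],"fingers": 0},
  {"xyz": [0.2,0,0],"angular": [0,0,0],"fingers": 0},
  {"xyz": [0.3,0,0],"angular": [0,0,0],"fingers": 0},
])

```text
time_s: 10.75
eef_pos: [0.5608, -0.0964, 0.2168]
ee_rot: [-1.565, -0.126, 0.125]
ft_force: [-1.2, -0.6, -0.2]
finger_gap: -0.003
```

Emit:
move_arm([
  {"xyz": [0.1,0,0],"angular": [0,0,0],"fingers": 0},
  {"xyz": [0.2,0,0],"angular": [0,0,0],"fingers": 0},
])

```text
time_s: 10.95
eef_pos: [0.5639, -0.0957, 0.2165]
ee_rot: [-1.565, -0.122, 0.129]
ft_force: [-18.0, -5.0, 12.6]
finger_gap: -0.002
```

Emit:
move_arm([
  {"xyz": [0,0,0],"angular": [0,0,0],"fingers": 0},
  {"xyz": [0,0,0],"angular": [0,0,0],"fingers": 0},
  {"xyz": [0,0,0],"angular": [0,0,0],"fingers": 0},
  {"xyz": [-0.5,0,0],"angular": [0,0,0],"fingers": 0},
  {"xyz": [-1.5,0,0],"angular": [0,0,0],"fingers": 0},
])

```text
time_s: 11.45
eef_pos: [0.5281, -0.1018, 0.2169]
ee_rot: [-1.566, -0.125, 0.128]
ft_force: [-0.6, 0.2, -1.2]
finger_gap: -0.001
```

Emit:
move_arm([
  {"xyz": [-0.5,-1,0],"angular": [0,0,0],"fingers": 0},
  {"xyz": [-0.5,-2.5,0],"angular": [0,0,0],"fingers": 0},
  {"xyz": [-0.5,-4,0],"angular": [0,0,0],"fingers": 0},
  {"xyz": [-0.5,-5.5,0],"angular": [0,0,0],"fingers": 0},
  {"xyz": [-0.5,-6,0],"angular": [0,0,0],"fingers": 0},
])

```text
time_s: 11.95
eef_pos: [0.5172, -0.1042, 0.371]
ee_rot: [-1.568, -0.13, 0.123]
ft_force: [-0.5, 0.0, -1.3]
finger_gap: 0.0
```

```bash
python3 - <<'E'
from h import *
print(grasp());plan([.6535,-.1107,.22],99.2)
im,d=eyes.camera('side'); cv2.imwrite('pics/s7.png',cv2.resize(im[130:215,155:275],None,fx=6,fy=6))
im,d=eyes.camera('wrist'); cv2.imwrite('pics/w7.png',im); np.save('pics/w7.npy',d)
E
```

```text
(array([ 0.51795013, -0.10434769,  0.21633945]), np.float64(99.21272555458668))
t11.95 j6 -0.50 tcp [ 0.5172 -0.1042  0.371 ] jaw 99.2 
 xyz units [ 5.34  -0.121 -1.129] ang units [0.011 0.002 0.032] F [-0.5  0.  -1.3] gap 0.0
```

View pics/s7.png

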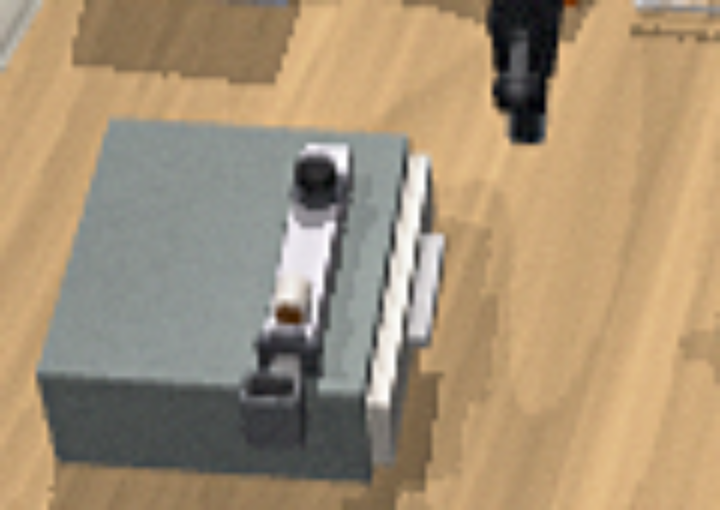

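View pics/w7.png

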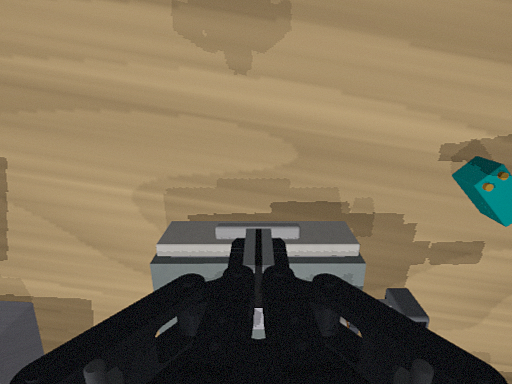

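Emit:
move_arm([
  {"xyz": [1.5,0,-0.3],"angular": [0,0,0],"fingers": 0},
  {"xyz": [3,0,-0.6],"angular": [0,0,0],"fingers": 0},
  {"xyz": [4.5,0,-0.9],"angular": [0,0,0],"fingers": 0},
  {"xyz": [5.3,0,-1.1],"angular": [0,0,0],"fingers": 0},
  {"xyz": [5.3,0.8,-1.1],"angular": [0,0,0],"fingers": 0},
])

```text
time_s: 12.55
eef_pos: [0.6553, -0.1103, 0.3493]
ee_rot: [-1.569, -0.132, 0.121]
ft_force: [-0.1, 0.0, 0.3]
finger_gap: 0.0
```

```bash
python3 - <<'E'
from h import *
print(grasp());plan([.6535,-.1107,.149],99.2)
im,d=eyes.camera('side'); cv2.imwrite('pics/s8.png',cv2.resize(im[120:205,155:275],None,fx=6,fy=6))
E
```

```text
(array([ 0.65637114, -0.11051903,  0.19464318]), np.float64(99.24286417008209))
t12.55 j6 -0.44 tcp [ 0.6553 -0.1103  0.3493] jaw 99.2 
 xyz units [-0.085  1.825  0.002] ang units [0.016 0.005 0.049] F [-0.1  0.   0.3] gap 0.0
```

View pics/s8.png

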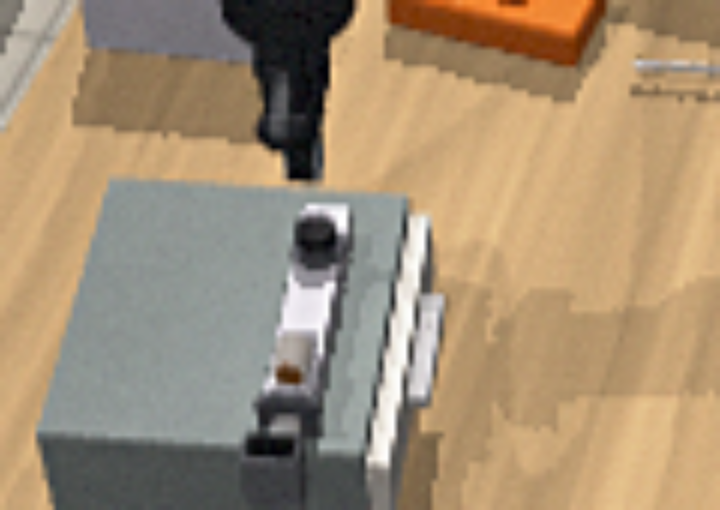

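Emit:
move_arm([
  {"xyz": [-0.1,0.8,0],"angular": [0,0,0.05],"fingers": 0},
  {"xyz": [-0.1,1.5,0],"angular": [0,0,0.05],"fingers": 0},
  {"xyz": [-0.1,1.8,0],"angular": [0,0,0.05],"fingers": 0},
  {"xyz": [-0.1,1.9,0],"angular": [0,0,0.05],"fingers": 0},
  {"xyz": [-0.1,2.0,0],"angular": [0,0,0.05],"fingers": 0},
])

```text
time_s: 13.1
eef_pos: [0.6494, -0.1099, 0.2968]
ee_rot: [-1.567, -0.12, 0.133]
ft_force: [-17.7, 4.4, 40.9]
finger_gap: 0.0
```

Emit:
move_arm([
  {"xyz": [0,0.1,0],"angular": [0,0,0],"fingers": 0},
  {"xyz": [0,0.15,0],"angular": [0,0,0],"fingers": 0},
])

```text
time_s: 13.3
eef_pos: [0.6489, -0.1098, 0.2969]
ee_rot: [-1.567, -0.122, 0.131]
ft_force: [-14.4, 3.4, 39.3]
finger_gap: -0.002
```

```bash
python3 - <<'E'
from h import *
print(grasp());plan([.6535,-.1107,.142],99.2)
E
```

```text
(array([ 0.64801012, -0.10992727,  0.14216545]), np.float64(99.24555482369932))
t13.30 j6 -0.44 tcp [ 0.6489 -0.1098  0.2969] jaw 99.2 
 xyz units [ 0.174  0.005 -0.065] ang units [-0.001  0.006 -0.043] F [-14.4   3.4  39.3] gap -0.002
```

Emit:
move_arm([
  {"xyz": [0,-0.5,0],"angular": [0,0,0],"fingers": 0},
  {"xyz": [0,-1.5,0],"angular": [0,0,0],"fingers": 0},
  {"xyz": [0,-3,0],"angular": [0,0,0],"fingers": 0.5},
  {"xyz": [0,-4,0],"angular": [0,0,0],"fingers": 1},
  {"xyz": [0,-4.4,0],"angular": [0,0,0],"fingers": 1},
])

```text
time_s: 13.8
eef_pos: [0.6499, -0.1098, 0.4098]
ee_rot: [-1.569, -0.125, 0.129]
ft_force: [-0.1, -0.3, -0.3]
finger_gap: 0.51
```

```bash
python3 - <<'E'
from h import *
im,d=eyes.camera('side'); cv2.imwrite('pics/s9.png',cv2.resize(im[120:205,155:275],None,fx=6,fy=6)); np.save('pics/s9.npy',d)
i=eyes.camera_info('side');W=cloud(d,i)
# button tip zone in side: (207,160)
for r in range(154,168,2): print(r,W[r,203:213:2,2].round(3))
print(grasp()); plan([.628,.0588,.25],189.2); plan([.628,.0588,.25],9.2)
o=telemetry.get_obs(); print(o['joints'].round(2))
E
```

```text
154 [0.086 0.087 0.112 0.118 0.111]
156 [0.084 0.113 0.114 0.11  0.112]
158 [0.08  0.12  0.129 0.126 0.113]
160 [0.086 0.127 0.126 0.126 0.114]
162 [0.082 0.114 0.123 0.123 0.117]
164 [0.115 0.112 0.11  0.113 0.11 ]
166 [0.105 0.112 0.114 0.119 0.107]
(array([ 0.64957136, -0.11006826,  0.25517989]), np.float64(99.24335212876565))
t13.85 j6 -0.44 tcp [ 0.6499 -0.1098  0.4099] jaw 189.2 
 xyz units [0.218 0.197 6.797] ang units [-6.0000e-03 -1.1245e+01 -2.2000e-02] F [-0.3  0.5  1.2] gap 0.593
t13.85 j6 -0.44 tcp [ 0.6499 -0.1098  0.4099] jaw 189.2 
 xyz units [0.218 0.197 6.797] ang units [-6.0000e-03 -1.1245e+01 -2.2000e-02] F [-0.3  0.5  1.2] gap 0.593
[-0.28  0.56  0.27  1.29 -0.   -0.44]
```

View pics/s9.png

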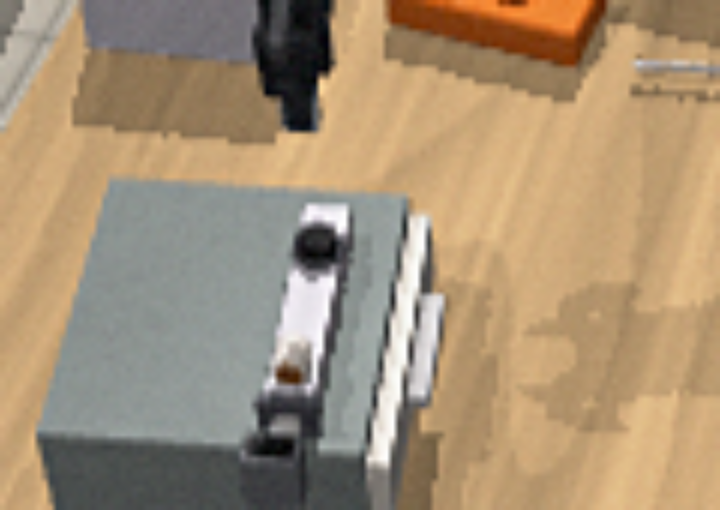

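Emit:
move_arm([
  {"xyz": [0,0,1],"angular": [0,-1.05,0],"fingers": 1},
  {"xyz": [0,0,2],"angular": [0,-2.1,0],"fingers": 1},
  {"xyz": [0,0,3],"angular": [0,-3.1,0],"fingers": 1},
  {"xyz": [0,0,4],"angular": [0,-4.2,0],"fingers": 1},
  {"xyz": [0,0,4.5],"angular": [0,-5.2,0],"fingers": 1},
])

```text
time_s: 14.35
eef_pos: [0.631, 0.0031, 0.4081]
ee_rot: [-1.454, -0.695, 0.702]
ft_force: [0.5, -0.1, -1.0]
finger_gap: 0.999
```

Emit:
move_arm([
  {"xyz": [0,0,0],"angular": [0,-1.05,0],"fingers": 1},
  {"xyz": [0,0,0],"angular": [0,-2.1,0],"fingers": 1},
  {"xyz": [0,0,0],"angular": [0,-3.1,0],"fingers": 1},
  {"xyz": [0,0,0],"angular": [0,-4.2,0],"fingers": 1},
  {"xyz": [0,0,0],"angular": [0,-5.2,0],"fingers": 1},
])

```text
time_s: 14.85
eef_pos: [0.6307, 0.0032, 0.4063]
ee_rot: [-1.177, -1.245, 1.254]
ft_force: [0.1, -0.3, -0.0]
finger_gap: 0.995
```

Emit:
move_arm([
  {"xyz": [0,0,0],"angular": [0,-0.8,0],"fingers": 1},
  {"xyz": [0,0,0],"angular": [0,-0.9,0],"fingers": 1},
])

```text
time_s: 15.05
eef_pos: [0.6302, 0.0033, 0.4045]
ee_rot: [-1.109, -1.336, 1.348]
ft_force: [-0.4, -0.4, 0.0]
finger_gap: 0.999
```

```bash
python3 - <<'E'
from h import *
print(grasp()); plan([.628,.0588,.25],189.2)
i=eyes.camera_info('wrist'); im,d=eyes.camera('wrist'); cv2.imwrite('pics/w10.png',im); np.save('pics/w10.npy',d)
W=cloud(d,i); m=(W[...,2]>.12)&(W[...,2]<.14)
n,l,s,c=cv2.connectedComponentsWithStats(m.astype(np.uint8))
for k in range(1,n):
    if s[k,4]>80: P=W[l==k]; print(s[k],np.median(P,0).round(4),cv2.minAreaRect(P[:,:2].astype(np.float32)))
E
```

```text
(array([0.62871357, 0.00320655, 0.24980496]), np.float64(-169.45164379777594))
t15.05 j6 -1.87 tcp [0.6302 0.0033 0.4045] jaw 189.2 
 xyz units [ 2.2   -0.008 -0.318] ang units [-0.07   0.168  0.01 ] F [-0.4 -0.4  0. ] gap 0.999
[236  18  33  37 943] [ 0.6531 -0.1137  0.1237] ((0.6532055735588074, -0.11365114897489548), (0.02525361441075802, 0.025037959218025208), 67.4354476928711)
[239 148  25  32 722] [ 0.637  -0.0163  0.1298] ((0.6364103555679321, -0.014205951243638992), (0.021256640553474426, 0.026426997035741806), 9.40583610534668)
[232 222  36  29 944] [0.6255 0.0546 0.1288] ((0.6251487135887146, 0.05654606968164444), (0.03368522971868515, 0.026770586147904396), 9.675359725952148)
```

View pics/w10.png

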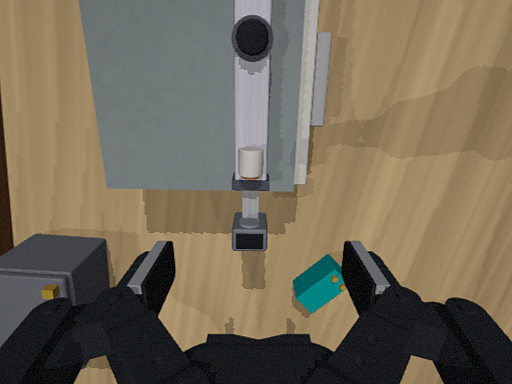

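```bash
python3 - <<'E'
from h import *
plan([.625,.0585,.16],189.4)
E
```

```text
t15.10 j6 -1.86 tcp [0.6303 0.0032 0.4049] jaw 189.4 
 xyz units [ 2.209  3.607 -0.222] ang units [-0.067  0.123  0.009] F [ 0.8  0.4 -0.2] gap 0.998
```

Emit:
move_arm([
  {"xyz": [1,0,-0.1],"angular": [-0.07,0.12,0],"fingers": 1},
  {"xyz": [2.2,0.5,-0.2],"angular": [-0.07,0.12,0],"fingers": 1},
  {"xyz": [2.2,1.5,-0.2],"angular": [-0.07,0.12,0],"fingers": 1},
  {"xyz": [2.2,2.7,-0.2],"angular": [-0.07,0.12,0],"fingers": 1},
  {"xyz": [2.2,3.2,-0.2],"angular": [-0.07,0.12,0],"fingers": 1},
])

```text
time_s: 15.6
eef_pos: [0.6235, 0.0585, 0.3218]
ee_rot: [-1.124, -1.325, 1.328]
ft_force: [-0.4, -0.3, 0.5]
finger_gap: 1.002
```

```bash
python3 - <<'E'
from h import *
print(grasp());plan([.625,.0585,.114],189.4)
im,d=eyes.camera('wrist'); cv2.imwrite('pics/w11.png',im)
E
```

```text
(array([0.62283482, 0.05868986, 0.16708934]), np.float64(-170.71945002494635))
t15.60 j6 -1.76 tcp [0.6235 0.0585 0.3218] jaw 189.4 
 xyz units [-0.014  2.123 -0.069] ang units [-0.027 -0.015  0.014] F [-0.4 -0.3  0.5] gap 1.002
```

View pics/w11.png

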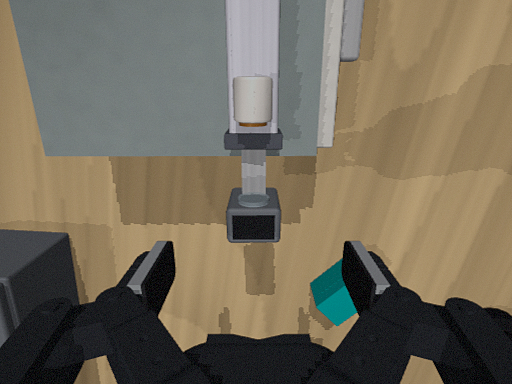

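Emit:
move_arm([
  {"xyz": [0,0.6,-0.07],"angular": [0,0,0],"fingers": 1},
  {"xyz": [0,1.2,-0.07],"angular": [0,0,0],"fingers": 1},
  {"xyz": [0,1.8,-0.07],"angular": [0,0,0],"fingers": 1},
  {"xyz": [0,2.1,-0.07],"angular": [0,0,0],"fingers": 1},
  {"xyz": [0,2.1,-0.07],"angular": [0,0,0],"fingers": 1},
])

```text
time_s: 16.15
eef_pos: [0.6246, 0.0584, 0.2681]
ee_rot: [-1.123, -1.323, 1.328]
ft_force: [0.4, 0.2, -0.6]
finger_gap: 0.996
```

Emit:
move_arm([
  {"xyz": [0,0,0],"angular": [0,0,0],"fingers": 0.2},
  {"xyz": [0,0,0],"angular": [0,0,0],"fingers": 0.2},
  {"xyz": [0,0,0],"angular": [0,0,0],"fingers": 0.2},
  {"xyz": [0,0,0],"angular": [0,0,0],"fingers": 0.2},
  {"xyz": [0,0,0],"angular": [0,0,0],"fingers": 0.2},
], squeeze=50)

```text
time_s: 16.65
eef_pos: [0.626, 0.0586, 0.2693]
ee_rot: [-1.126, -1.326, 1.326]
ft_force: [5.5, 1.8, 2.6]
finger_gap: 0.392
```

```bash
python3 - <<'E'
from h import *
g=grasp(); print(g); np.save('g0.npy',g[0])
a=np.radians(9.4); u=np.array([-np.sin(a),np.cos(a),0])
plan(g[0]+.09*u,189.4)
im,d=eyes.camera('side'); cv2.imwrite('pics/s12.png',cv2.resize(im[120:205,155:275],None,fx=6,fy=6))
E
```

```text
(array([0.62568007, 0.05889841, 0.11456051]), np.float64(-170.7758967168759))
t16.65 j6 -1.76 tcp [0.626  0.0586 0.2693] jaw 189.4 
 xyz units [3.614 0.008 0.022] ang units [-0.013 -0.022  0.016] F [5.5 1.8 2.6] gap 0.392
```

View pics/s12.png

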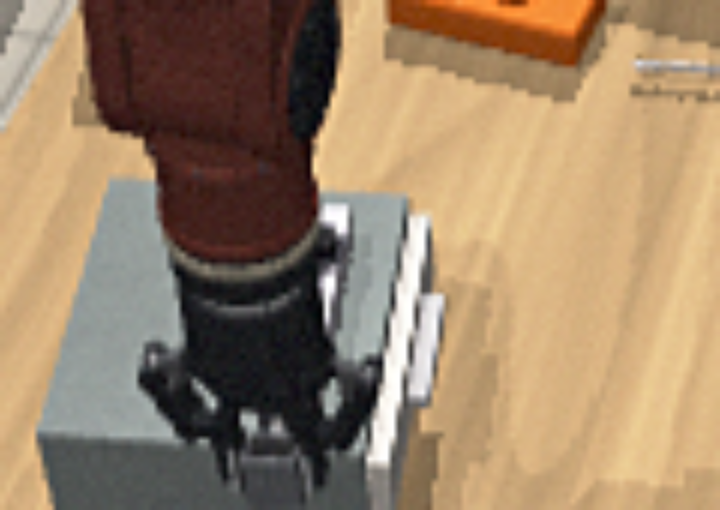

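Emit:
move_arm([
  {"xyz": [0.4,0,0],"angular": [0,0,0],"fingers": 0.2},
  {"xyz": [0.8,0,0],"angular": [0,0,0],"fingers": 0.2},
  {"xyz": [1.3,0,0],"angular": [0,0,0],"fingers": 0.2},
  {"xyz": [1.8,0,0],"angular": [0,0,0],"fingers": 0.2},
  {"xyz": [2.2,0,0],"angular": [0,0,0],"fingers": 0.2},
])

```text
time_s: 17.2
eef_pos: [0.6169, 0.114, 0.2693]
ee_rot: [-1.126, -1.326, 1.327]
ft_force: [3.2, -4.9, -4.2]
finger_gap: 0.389
```

```bash
python3 - <<'E'
from h import *
g0=np.load('g0.npy'); a=np.radians(9.4); u=np.array([-np.sin(a),np.cos(a),0]); g=grasp(); print((g[0]-g0)@u,g)
plan(g0+.09*u,189.4)
E
```

```text
0.05611318935836171 (array([0.6166083 , 0.11427351, 0.11461398]), np.float64(-170.759031094991))
t17.20 j6 -1.67 tcp [0.6169 0.114  0.2693] jaw 189.4 
 xyz units [1.368 0.005 0.019] ang units [-0.014 -0.02   0.014] F [ 3.2 -4.9 -4.2] gap 0.389
```

Boom follows with a ~5 N spring force.

Emit:
move_arm([
  {"xyz": [0.4,0,0],"angular": [0,0,0],"fingers": 0.2},
  {"xyz": [0.8,0,0],"angular": [0,0,0],"fingers": 0.2},
  {"xyz": [1.2,0,0],"angular": [0,0,0],"fingers": 0.2},
  {"xyz": [1.37,0,0],"angular": [0,0,0],"fingers": 0.2},
  {"xyz": [1.37,0,0],"angular": [0,0,0],"fingers": 0.2},
])

```text
time_s: 17.7
eef_pos: [0.6113, 0.1486, 0.2693]
ee_rot: [-1.125, -1.327, 1.327]
ft_force: [2.3, -3.1, -3.1]
finger_gap: 0.391
```

```bash
python3 - <<'E'
from h import *
g0=np.load('g0.npy'); a=np.radians(9.4); u=np.array([-np.sin(a),np.cos(a),0]); g=grasp(); print((g[0]-g0)@u,g)
plan(g0+.09*u,189.4)
for n,b in(('side',(120,205,155,275)),('top',(90,205,215,335)),('wrist',(0,384,0,512))):
    im,d=eyes.camera(n); c=im[b[0]:b[1],b[2]:b[3]]; s=1 if n=='wrist' else 5
    cv2.imwrite(f'pics/{n}13.png',cv2.resize(c,None,fx=s,fy=s,interpolation=cv2.INTER_CUBIC)); cv2.imwrite(f'pics/{n}13full.png',im)
E
```

```text
0.09114819554501905 (array([0.6109075 , 0.1488416 , 0.11461279]), np.float64(-170.71329278304293))
t17.70 j6 -1.61 tcp [0.6113 0.1486 0.2693] jaw 189.4 
 xyz units [-0.033  0.002  0.017] ang units [-0.014 -0.014  0.015] F [ 2.3 -3.1 -3.1] gap 0.391
```

View pics/side13.png

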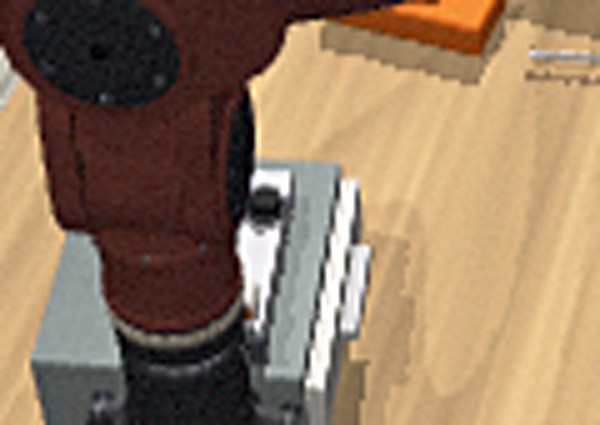

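View pics/top13.png

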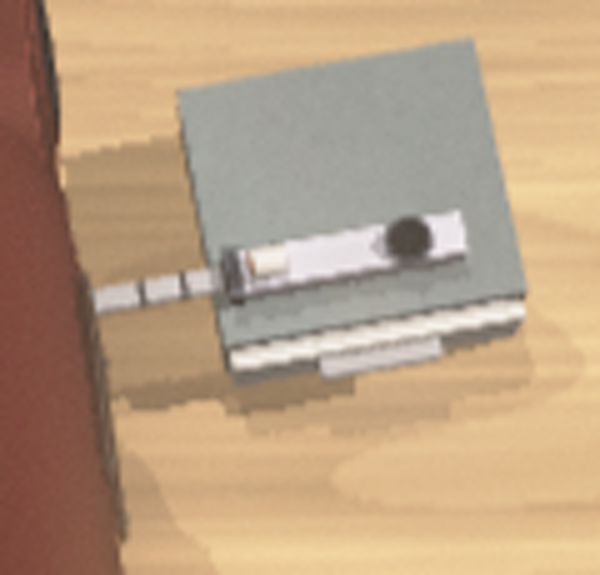

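View pics/wrist13.png

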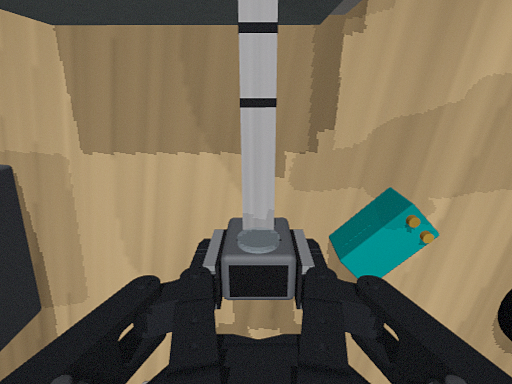

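```bash
python3 - <<'E'
from h import *
a=np.radians(9.4); u=np.array([-np.sin(a),np.cos(a),0])
g0=np.load('g0.npy'); print('disp',(grasp()[0]-g0)@u, telemetry.get_obs()['ft_force'].round(1))
i=eyes.camera_info('wrist'); im=cv2.imread('pics/wrist13full.png'); g=im[:,250:266].mean((1,2)); print([ (r,int(v)) for r,v in enumerate(g[:120]) if v<110])
b=np.array([.6532,-.1137,0])
B=[(ray((258,r),i,.103)-b)@u for r in(28,102.5)]; print('band dist from button (want 160,190)',B)
t=eyes.camera_info('top')
for c in((142,291),(184,284)): print('top', (ray((215+c[0]/5,90+c[1]/5),t,.103)-b)@u)
print('mouth edge top',(ray((215+221/5,90+275/5),t,.111)-b)@u, 'button top',(ray((215+408/5,90+235/5),t,.124)-b)@u)
E
```

```text
disp 0.09015930998647988 [ 2.9 -2.9 -4.6]
[(22, 67), (23, 21), (24, 31), (25, 33), (26, 35), (27, 32), (28, 34), (29, 33), (30, 34), (31, 29), (32, 5), (98, 68), (99, 18), (100, 29), (101, 32), (102, 32), (103, 30), (104, 33), (105, 28), (106, 18), (107, 101)]
band dist from button (want 160,190) [np.float64(0.1604687534941481), np.float64(0.19023716318151906)]
top 0.19027900761534425
top 0.16027395611623127
mouth edge top 0.1337500800545418 button top 0.001240789464202428
```

```bash
python3 - <<'E'
from h import *
o=telemetry.get_obs(); print(o['time_s'],o['ft_force'].round(1),o['finger_gap'],abs(o['qvel']).max())
print(workorder.close_job())
E
```

```text
17.85 [ 2.9 -2.9 -4.6] 0.38645769194209095 0.003636202336829271
the job is handed in; nothing more can be done
None
```

The job is done and handed in at 17.85 s; the hand-in reported no verdict.

- **Pack:** I took the larger grey pack, leaving the turquoise one and the small grey one. I set it on the drawer floor and let go after contact showed on the force reading. A picture showed it lying flat.
- **Drawer:** I pushed it by its pull to the hard stop, where the force jumped to about 18 N. The camera shows it shut.
- **Lock button:** I pressed it to the bottom. Its top measured 124 mm above the table against 131 mm up, so it is about 7 mm down. The press reached about 40 N, far more than the 4 N needed, with the fingertips only.
- **Boom:** I gripped the head at 50 N and drew it out. The gripper had moved 90.2 mm. Both the wrist and top cameras put the first two bands 190 and 160 mm from the button, which means 90 mm out with the third mark at the mouth. The arm was still and holding, with the jaws stopped at about 33 mm on the head.

**Checks that disagreed or were not made:**
- The mouth edge in the top view came out about 4 mm beyond its nominal place. The pixel reading there is coarse and fell on the collar, so I went by the bands.
- The side camera could not see the head at the end because the arm blocked it.
- I did not measure the bystanders afterwards. No move went near them.

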